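# Stopper the amber bottle

### The arm

A 6-joint arm with a two-finger parallel gripper is mounted at the origin on the work surface. World frame = base frame: x ahead of the robot, y to its left, z up, the work surface at z = 0. Lengths are in m, angles in rad, forces in N, time in s.
With the tool pointing down it reaches from about 0.375 to 0.75 m from the base axis. Payload 9 kg.
Tool frame: the origin (TCP) lies at the very end of the fingers, on their centre line; the grasp point (between the pads) lies 19 mm behind it (manip.pinch_z is the distance from the TCP to the grasp point, in m); z points along the fingers, y is the direction in which the jaws open and shut (so a half turn about z gives the same grasp; the last joint's range is limited). The gripper opens to 85 mm and grips with 20 to 120 N. Pads are 22 mm wide; open, the fingers measure 114 mm over their backs; the gripper's body (76 mm by 85 mm) begins 54 mm behind the grasp point. The pads swing forward as they close: fully open they stand 13 mm farther back than shut.
Start: joints at [1.016, 0.104, 0.097, 1.564, 0, 1.353], TCP at [0.198, 0.566, 0.231] pointing down, gripper open.
Joint ranges: [-2.99, 2.99], [-0.84, 1.86], [-1.1, 1.16], [-1.84, 2.11], [-1.51, 1.56], [-3.14, 3.14]. Speed limits (rad/s): [2.22, 2.22, 2.57, 3.14, 3.14, 3.14].

### API

Orientations are given as a 3x3 rotation matrix whose columns are the frame's x, y, z axes.
In Python, from plant import telemetry, cams, workorder, manip gives the robot as it stands.
- The arm moves only by the tool drive_tool, never from a script. Its argument "plan" is a list that holds one entry, the list of rows, each a list of 7 numbers: the shift along the tool's x, y, z in mm, then the turn, a rotation vector about the tool's x, y, z in degrees, then the closure, from 0 (fully open) to 1 (shut). In form: [[[tx, ty, tz, wx, wy, wz, gripper], ...]]. A call has 1 to 8 rows; each row shifts and turns the commanded pose from where the row before left it, along the tool's axes as they then stand; what a row does not reach is not made up. A row lasts 1/10 s, in which the tool goes at most 50 mm and 8.59 degrees, less where a joint would pass 70% of its speed; a pose out of reach is approached as far as the arm can. A call with a gripper value outside its range is refused whole. The fingers move at their own pace and stop on an object; "grip_force" is the grip in N (left out, the last holds). Time passes only in rows, so rows that do not move let the fingers close. It gives the time, the measured TCP pose, the force and the opening at its end, in the units of the state.
- telemetry.get_obs(): the state, without advancing time (a new reading comes with each control period).
- cams.get_image(name): name is "scene" or "top"; returns (picture, depth): 420x560x3 uint8, red, green, blue; 420x560 float32, m along the optical axis (not along the pixel's ray), 0 where there is no reading.
- cams.camera_info(name): a dict with "mtx" (3x3 intrinsics, pixels), "world_from_camera" (4x4, takes a point from camera to world coordinates). Camera axes: x right, y up, looking along -z (the intrinsics and any distortion apply to the point x, -y, -z); pixel columns grow to the right and rows downward; lengths in m; the calibration is good to about 2 mm. A picture is of the moment at which its call begins. camera_info takes no time and is no camera call.
- workorder.close_job(): hands the job in, once; it reports no verdict.
Trained networks look in the newest picture that a camera, given by its name, has taken for a name from the list of things; names that differ only in an ending like _2 or _b are one class to them, and where a whole thing is asked for, a point or a joint stands for the part that bears it (a point fixed in the world has none). Each returns a list of dicts, best first, with "p" (0 to 1); they miss things now and then, are a little off and sometimes report something else, mostly with a low value. They report only what shows in the picture. A call takes as long as a camera call. They do not tell look-alikes from the thing itself.
- cams.spot_in(camera, target): "bbox" ([left, top, width, height] in pixels, round what is visible of it).
- cams.place_of(camera, target): "position" ([row, column] in pixels: a listed point, or the origin of a listed thing).
The state is a dict: "time": time; "joints": joint angles; "qvel": joint speeds; "joint_torque": joint torques, N m; "tcp_pos": TCP position; "ee_rot": TCP orientation; "force": force on the tool from outside, world axes, zero at the start; "torque": the same for the moment, N m; "width": opening from 0.0 (shut) to 1.0 (fully open).
Only numpy, scipy, OpenCV 4.12 (cv2) and the standard library are available. Lean on these libraries where they do the work, as an engineer would, in place of code of your own. Each camera call takes 0.05 s, during which the arm holds its last target.

### The job

Close the open amber bottle with the stopper that fits its tapered neck, the middle-sized of the three white ones. Stand the stopper's shank loosely in the neck and let go of it; only then tap it down from above until it locks fully home, with its collar on the rim. Leave the small and the large stopper where they are.

Things in the scene. Friction and masses are not known exactly. Their poses are not given: they have to be found in the camera images.
- medium_grip (a point): The stopper to use: white plastic, 0.1 kg, standing shank down in a grey block 52 mm high, collar resting on the block. From below: taper shank 45 mm long (18 mm diameter at the foot, 28 at the top), collar 46 mm diameter and 6 thick, straight round grip 26 mm diameter and 48 tall, flat top. Point: centre of the grip, 24 mm below the top, 30 above the collar's underside, 75 above the foot. z up.
- bottle_mouth (a point): Centre of the open amber bottle's mouth, in the plane of its rim (160 mm up; z up). Fixed. Taper neck: 37 mm wide at the rim, 31 at 5 mm down, 22 at 53 mm down; outside 55 mm. Put in loosely, the stopper stands with its collar's underside 8 to 12 mm above the rim; a tap or push of 10 to 15 N drives it down and it stays. Fully home the grip's centre is 30 mm, its flat top 54 mm, above this point.
- small_grip (a point): Centre of the grip of the small white stopper, to be left alone: grip 14 mm diameter and 40 mm tall, collar 28 mm diameter. The three stoppers stand in a row across the bench in any order, each in the hole of its own fixed grey block, 74 x 74 mm and 52 mm high, the blocks' centres at least 110 mm apart.
- large_grip (a point): Centre of the grip of the large white stopper, to be left alone: grip 40 mm diameter and 48 mm tall, collar 66 mm diameter.
Mind the look-alikes: they are no part of the job. What is shaped like the part that bears bottle_mouth but pink is not meant.

How it is judged:
On the way, in this order (a step that is already met when the one before it is completed fails the run):
1. the medium stopper stands in the neck, let go (horizontal distance between medium_grip and bottle_mouth below 0.012 m and z of medium_grip in the frame of bottle_mouth below 0.048 m and angle between medium_grip's own z axis and vertical below 0.2 rad and contact force between medium and the arm below 0.1 N and contact force between medium and the fingers below 0.1 N), for 0.2 s.
2. it has been tapped home, collar on the rim (z of medium_grip in the frame of bottle_mouth below 0.034 m), for 0.1 s.
At the end, for the whole second after the job is handed in: The medium stopper sits upright (within 8 degrees) in the bottle's neck, centred within 10 mm, its collar no more than 4 mm above the rim, at rest; the small and large stoppers are where they were (horizontal distance between medium_grip and bottle_mouth below 0.01 m and z of medium_grip in the frame of bottle_mouth below 0.034 m and angle between medium_grip's own z axis and vertical below 0.14 rad and linear speed of medium below 0.02 m/s); the robot touches nothing.
It fails at once if the small or the large stopper is moved by more than 20 mm (distance of any of small_grip, large_grip from where it was at the start of the episode above 0.02 m).
It also fails if it takes over 46 s, if anything falls off the work surface, if the arm or the gripper's body presses on something with over 40 N, if the wrist force passes 120 N, or if a joint passes its speed limit or range.

## Working session

There is one attempt and no reset: what is moved stays moved. The work goes in short steps, Python scripts to look and compute and a tool call to move; the robot and the scene stay as the last step left them, time stands still between calls to the robot, and variables do not carry over. Pictures are saved under pics/ and viewed, and the job is handed in when it is done.

Besides the shell and the picture viewer there is one more tool, called after "Call:" in YAML: its name, and indented under it one key for each argument. drive_tool: Moves the arm, as the interface text tells. Its arguments: {"type":"object","properties":{"plan":{"type":"array"},"grip_force":{"type":"number"}},"required":["plan"]}

```bash
mkdir -p pics; ls
cat > h.py <<'E'
import numpy as np, cv2
from plant import telemetry, cams, workorder, manip
def save(n,im,crop=None,scale=1):
    if crop: r0,r1,c0,c1=crop; im=im[r0:r1,c0:c1]
    im=cv2.resize(im,None,fx=scale,fy=scale,interpolation=cv2.INTER_CUBIC)
    cv2.imwrite('pics/'+n+'.png',im[:,:,::-1])
def ray(cam,row,col):
    ci=cams.camera_info(cam);K=np.array(ci['mtx']);T=np.array(ci['world_from_camera'])
    d=np.array([(col-K[0,2])/K[0,0],(row-K[1,2])/K[1,1],1.]);d=np.array([d[0],-d[1],-d[2]])
    return T[:3,3],T[:3,:3]@d
def atz(cam,row,col,z):
    o,d=ray(cam,row,col);return o+d*(z-o[2])/d[2]
def atd(cam,row,col,dep):
    o,d=ray(cam,row,col);return o+d*dep
def cloud(cam,dep):
    ci=cams.camera_info(cam);K=np.array(ci['mtx']);T=np.array(ci['world_from_camera'])
    r,c=np.mgrid[0:dep.shape[0],0:dep.shape[1]]
    P=np.stack([(c-K[0,2])/K[0,0]*dep,-(r-K[1,2])/K[1,1]*dep,-dep],-1)
    W=P@T[:3,:3].T+T[:3,3];W[dep==0]=np.nan;return W
E
python3 - <<'E'
from h import *
np.set_printoptions(precision=4,suppress=True)
for n in ('scene','top'):
    im,d=cams.get_image(n);save(n+'0',im);np.savez('/tmp/%s0.npz'%n,im=im,d=d)
    ci=cams.camera_info(n);print(n,ci)
    for t in ('medium_grip','bottle_mouth','small_grip','large_grip'):
        print(t,[(np.round(x['position'],1),round(x['p'],2)) for x in cams.place_of(n,t)][:5])
o=telemetry.get_obs();print(o);print(manip.pinch_z)
E
```

```text
pics
scene {'mtx': array([[436.6092,   0.    , 272.4603],
       [  0.    , 436.6092, 212.4756],
       [  0.    ,   0.    ,   1.    ]]), 'world_from_camera': array([[ 0.4902, -0.5095,  0.7072,  1.1043],
       [ 0.8715,  0.3026, -0.386 , -0.3887],
       [-0.0173,  0.8055,  0.5924,  0.6823],
       [ 0.    ,  0.    ,  0.    ,  1.    ]])}
medium_grip [(array([293.9, 144. ]), 0.6)]
bottle_mouth [(array([170.3, 304.3]), 0.96), (array([145.7, 376.4]), 0.82), (array([180.6, 407. ]), 0.78), (array([128.8, 329.1]), 0.69)]
small_grip [(array([262.2, 228. ]), 0.57)]
large_grip [(array([239.8, 290.3]), 0.86)]
top {'mtx': array([[392.6297,   0.    , 278.3522],
       [  0.    , 392.6297, 214.8975],
       [  0.    ,   0.    ,   1.    ]]), 'world_from_camera': array([[ 0.0014,  0.9795, -0.2016,  0.2085],
       [-1.    ,  0.0016,  0.0006,  0.0069],
       [ 0.0009,  0.2016,  0.9795,  1.1053],
       [ 0.    ,  0.    ,  0.    ,  1.    ]])}
medium_grip [(array([189.7, 402.6]), 0.48)]
bottle_mouth [(array([291.8, 165.2]), 0.8), (array([232.4, 151.9]), 0.72), (array([234.2, 241.1]), 0.71), (array([164.9, 177.2]), 0.62)]
small_grip [(array([199. , 337.8]), 0.61)]
large_grip [(array([186.9, 288.6]), 0.92)]
{'time': 0.5, 'joints': array([1.0163, 0.1041, 0.0973, 1.5639, 0.    , 1.3531]), 'qvel': array([ 0.0019, -0.0022,  0.0027,  0.0002,  0.0005,  0.0006]), 'joint_torque': array([ -0.0006, -55.6275,  50.3386,   0.0016,  -0.0002,  -0.    ]), 'tcp_pos': array([0.1983, 0.5663, 0.2313]), 'ee_rot': array([[-0.9438,  0.3304,  0.    ],
       [ 0.3304,  0.9438,  0.    ],
       [-0.    ,  0.0001, -1.    ]]), 'force': array([1.2447, 0.259 , 0.0841]), 'torque': array([-0.0119, -0.0153, -0.0647]), 'width': 0.9986770149433879}
0.0187
```

View pics/scene0.png

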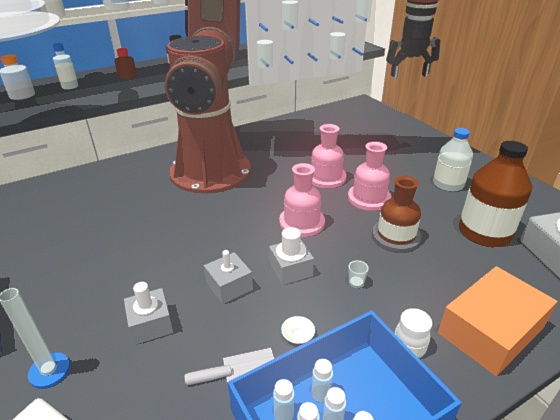

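View pics/top0.png

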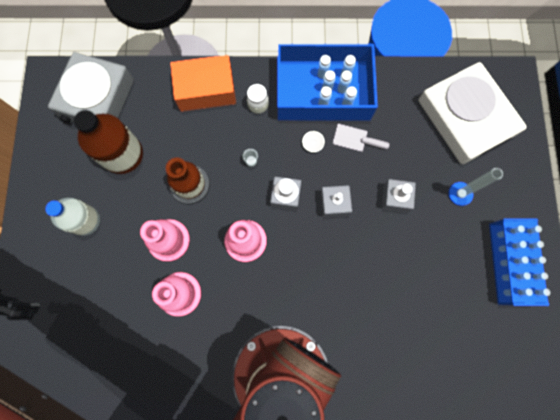

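The scene picture shows the three white stoppers at about (row, col) medium (294,144), small (262,228) and large (240,290). In the top picture they are at (190,403), (199,338) and (187,289).

Candidates for the bottle mouth:
- **Amber, open:** scene (181,407), top (165,177).
- **Pink look-alikes:** scene (170,304), (146,376) and (129,329).
- **Large brown bottle:** has a black cap at scene (150,513), so it isn't open.

I choose the amber bottle at scene (181,407) and the leftmost stopper at scene (294,144). Next come the close crops and the measurements.

Run:
```python
from h import *
np.set_printoptions(precision=4,suppress=True)
S=np.load('/tmp/scene0.npz');T=np.load('/tmp/top0.npz')
def tri(a,b):
    (o1,d1),(o2,d2)=ray('scene',*a),ray('top',*b)
    A=np.stack([d1,-d2],1);s=np.linalg.lstsq(A,o2-o1,rcond=None)[0]
    p,q=o1+d1*s[0],o2+d2*s[1];return (p+q)/2,np.linalg.norm(p-q)
for n,a,b in [('med',(293.9,144),(189.7,402.6)),('small',(262.2,228),(199,337.8)),('large',(239.8,290.3),(186.9,288.6)),('mouth',(180.6,407),(164.9,177.2))]:
    print(n,*tri(a,b))
for n,D in(('scene',S),('top',T)):
    W=cloud(n,D['d'])
    for nm,rc in [('med',{'scene':(294,144),'top':(190,403)}),('mouth',{'scene':(181,407),'top':(165,177)}),('large',{'scene':(240,290),'top':(187,289)}),('small',{'scene':(262,228),'top':(199,338)})]:
        r,c=rc[n];Q=W[r-35:r+35,c-35:c+35].reshape(-1,3);Q=Q[np.isfinite(Q[:,0])]
        lo,hi={'med':(.125,.14),'mouth':(.152,.17),'large':(.115,.14),'small':(.105,.14)}[nm]
        P=Q[(Q[:,2]>lo-.01)&(Q[:,2]<hi)]
        print(n,nm,len(P),P.mean(0) if len(P) else '',P.min(0) if len(P) else '',P.max(0) if len(P) else '')
a=cv2.resize(S['im'][260:350,110:200],(390,390),interpolation=3);b=cv2.resize(S['im'][160:260,360:460],(390,390),interpolation=3)
c=cv2.resize(T['im'][160:220,370:430],(390,390),interpolation=3);d=cv2.resize(T['im'][145:215,150:220],(390,390),interpolation=3)
im=np.vstack([np.hstack([a,b]),np.hstack([c,d])]);save('crop',im,scale=.76)
```

```text
med [ 0.489  -0.329   0.0823] 0.00040598133550008255
small [ 0.4688 -0.1532  0.0634] 0.0064142877735044665
large [ 0.4966 -0.0186  0.0865] 0.005876374994040246
mouth [0.5317 0.2624 0.1623] 0.0029137504124611717
scene med 0   
scene mouth 472 [0.4862 0.2785 0.1528] [0.3486 0.2381 0.142 ] [0.5555 0.3388 0.1606]
scene large 43 [ 0.4993 -0.0152  0.1056] [ 0.4802 -0.0326  0.105 ] [0.5162 0.0031 0.1072]
scene small 20 [ 0.4738 -0.1551  0.0966] [ 0.4665 -0.1606  0.0952] [ 0.4794 -0.1493  0.0977]
top med 0   
top mouth 270 [0.5277 0.2657 0.1573] [0.5016 0.2389 0.1423] [0.5543 0.2906 0.1645]
top large 110 [ 0.4934 -0.0144  0.1069] [ 0.4757 -0.0324  0.105 ] [0.5113 0.0046 0.1122]
top small 19 [ 0.4709 -0.155   0.0982] [ 0.4647 -0.16    0.0954] [ 0.4759 -0.1489  0.1024]
```

View pics/crop.png

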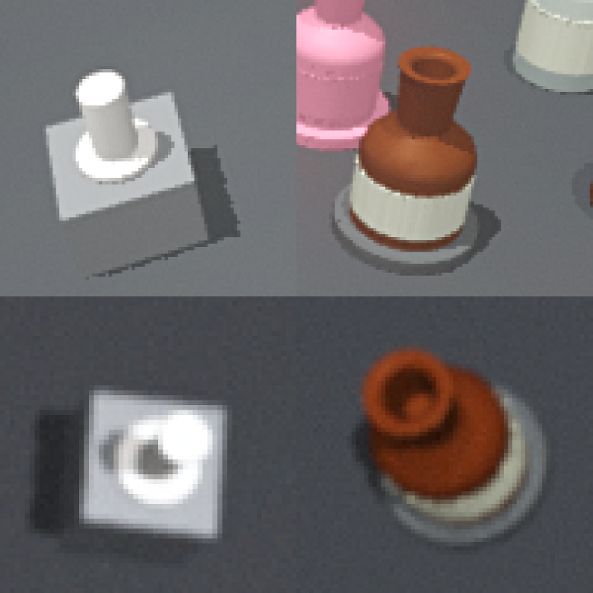

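The crops confirm both choices: an upright stopper with a mid-sized grip and collar standing in a grey block, and an open amber bottle. Now I'll measure them more precisely.

Run:
```python
from h import *
np.set_printoptions(precision=4,suppress=True)
def circ(P):
    A=np.c_[2*P,np.ones(len(P))];s=np.linalg.lstsq(A,(P**2).sum(1),rcond=None)[0];return s[:2],np.sqrt(s[2]+s[0]**2+s[1]**2)
for n in('scene','top'):
    D=np.load('/tmp/%s0.npz'%n);im=D['im'].astype(int);W=cloud(n,D['d'])
    # grip top of medium
    m=(np.hypot(W[...,0]-.489,W[...,1]+.329)<.03)
    t=m&(W[...,2]>.1);P=W[t];print(n,'medtop',t.sum(),P.mean(0),(P.min(0)+P.max(0))/2,P.max(0)-P.min(0))
    g=m&(W[...,2]>.065);P=W[g];print('  grip all',P.mean(0))
    k=m&(W[...,2]>.054)&(W[...,2]<.062);print('  collar ext',(W[k].min(0)+W[k].max(0))/2,np.ptp(W[k],axis=0))
    # image contour of top: edges projected to z=.106
    # mouth rim by ray at z=.160 : orange colour in window
    r=(np.hypot(W[...,0]-.5317,W[...,1]-.2624)<.05)&(W[...,2]>.156)
    P=W[r];c,R=circ(P[:,:2]);print('  rim',r.sum(),P.mean(0),(P.min(0)+P.max(0))/2,np.ptp(P,axis=0),c,R)
    # block extents
    b=(np.hypot(W[...,0]-.489,W[...,1]+.329)<.065)&(abs(W[...,2]-.052)<.005)
    rect=cv2.minAreaRect((W[b][:,:2]*1000).astype(np.float32));print('  block',rect,W[b][:,2].mean())
```

```text
scene medtop 128 [ 0.4915 -0.3325  0.104 ] [ 0.4899 -0.3326  0.1036] [0.0264 0.0245 0.0069]
  grip all [ 0.496  -0.333   0.0913]
  collar ext [ 0.4932 -0.3323  0.058 ] [0.0385 0.0448 0.0079]
  rim 153 [0.5292 0.2647 0.1581] [0.5294 0.2644 0.1582] [0.0522 0.0525 0.0043] [0.5301 0.264 ] 0.02250850805750169
  block ((489.3726501464844, -332.4717712402344), (73.96949005126953, 76.6507568359375), 82.48571014404297) 0.05123366802944923
top medtop 78 [ 0.4866 -0.3317  0.1058] [ 0.4868 -0.332   0.1057] [0.0243 0.0235 0.0109]
  grip all [ 0.4845 -0.3291  0.0964]
  collar ext [ 0.4901 -0.328   0.0579] [0.0574 0.0515 0.0079]
  rim 203 [0.5278 0.2653 0.1597] [0.5275 0.2647 0.1603] [0.0517 0.0517 0.0084] [0.5265 0.2647] 0.021938662639991856
  block ((487.2433776855469, -332.89385986328125), (75.15940856933594, 76.11499786376953), 83.00732421875) 0.052543072243854266
```

Run:
```python
from h import *
np.set_printoptions(precision=3,suppress=True)
D=np.load('/tmp/top0.npz');W=cloud('top',D['d']).reshape(-1,3);W=W[np.isfinite(W[:,0])]
r=np.hypot(W[:,0],W[:,1]);a=np.degrees(np.arctan2(W[:,1],W[:,0]))
for lo in range(-50,95,10):
    m=(a>lo)&(a<=lo+10)&(r>.45)&(r<.75)
    print(lo,m.sum(),W[m][:,2].max() if m.any() else '')
for p in((.488,-.332),(.5285,.2647)):print(np.hypot(*p),np.degrees(np.arctan2(p[1],p[0])))
```

```text
-50 4129 0.2010792573417749
-40 3575 0.11116179564235695
-30 3463 0.05847545729278969
-20 3642 0.10236988914042411
-10 3860 0.11219714065765962
0 3425 0.10667856857411961
10 3419 0.047527783512829824
20 3586 0.1644915961405039
30 4874 0.2246781171977731
40 3613 0.1646082234592675
50 4361 0.16999920596754625
60 4397 0.3522639325691249
70 4300 0.35049508388149486
80 4437 0.007142341223414617
90 2274 0.007250632010120661
0.5902270749465836 -34.22854583980198
0.591082346209054 26.604066228596253
```

Call:
drive_tool:
  plan:
    - [[0, 0, -40, 0, 0, 0, 0], [0, 0, -40, 0, 0, 0, 0], [-49.2, -2, 0, 0, 0, 4.7, 0], [-49.2, -2, 0, 0, 0, 4.7, 0], [-49.2, -2, 0, 0, 0, 4.7, 0]]

```text
time: 1.0
tcp_pos: [0.3317, 0.5005, 0.3115]
ee_rot: [[-0.834, 0.552, 0.001], [0.552, 0.834, 0.001], [-0.0, 0.001, -1.0]]
force: [1.2, -0.2, 0.9]
width: 1.003
```

Call:
drive_tool:
  plan:
    - [[-49.2, -2, 0, 0, 0, 4.7, 0], [-49.2, -2, 0, 0, 0, 4.7, 0], [-49.2, -2, 0, 0, 0, 4.7, 0], [-49.2, -2, 0, 0, 0, 4.7, 0], [-49.2, -2, 0, 0, 0, 4.7, 0], [-49.2, -2, 0, 0, 0, 4.7, 0], [-49.2, -2, 0, 0, 0, 4.7, 0], [-49.2, -2, 0, 0, 0, 4.7, 0]]

```text
time: 1.8
tcp_pos: [0.5686, 0.1934, 0.3111]
ee_rot: [[-0.322, 0.947, 0.0], [0.947, 0.322, 0.0], [0.0, 0.0, -1.0]]
force: [0.0, -0.8, -0.1]
width: 1.0
```

Call:
drive_tool:
  plan:
    - [[-49.2, -2, 0, 0, 0, 4.7, 0], [-49.2, -2, 0, 0, 0, 4.7, 0], [-49.2, -2, 0, 0, 0, 4.7, 0], [-49.2, -2, 0, 0, 0, 4.7, 0], [-49.2, -2, 0, 0, 0, 4.7, 0], [-49.2, -2, 0, 0, 0, 4.7, 0], [-49.2, -2, 0, 0, 0, 4.7, 0], [-49.2, -2, 0, 0, 0, 4.7, 0]]

```text
time: 2.6
tcp_pos: [0.5687, -0.1937, 0.3111]
ee_rot: [[0.322, 0.947, 0.0], [0.947, -0.322, 0.0], [0.0, 0.0, -1.0]]
force: [0.7, -0.5, -0.1]
width: 0.998
```

Call:
drive_tool:
  plan:
    - [[-49.2, -2, 0, 0, 0, 4.7, 0], [-49.2, -2, 0, 0, 0, 4.7, 0], [-49.2, -2, 0, 0, 0, 4.7, 0], [0, 0, 0, 0, 0, 0, 0], [0, 0, 0, 0, 0, 0, 0]]

```text
time: 3.1
tcp_pos: [0.5048, -0.3256, 0.3112]
ee_rot: [[0.542, 0.84, 0.0], [0.84, -0.542, 0.0], [0.0, -0.0, -1.0]]
force: [0.4, -0.1, 0.6]
width: 0.998
```

Run:
```python
from h import *
np.set_printoptions(precision=4,suppress=True)
o=telemetry.get_obs();R=o['ee_rot'];print(o['time'],o['tcp_pos'],R,o['joints'])
print('to above med (mm, tool)',1000*R.T@(np.array([.488,-.332,.063])-o['tcp_pos']))
```

```text
3.1 [ 0.5048 -0.3256  0.3112] [[ 0.5419  0.8404  0.    ]
 [ 0.8404 -0.5419  0.0004]
 [ 0.0004 -0.0002 -1.    ]] [-0.7904  0.1436  0.2861  1.7136  0.0003  1.3531]
to above med (mm, tool) [-14.6125 -10.6222 248.1683]
```

Call:
drive_tool:
  plan:
    - [[-14.6, -10.6, 20, 0, 0, 0, 0], [0, 0, 45, 0, 0, 0, 0], [0, 0, 45, 0, 0, 0, 0], [0, 0, 45, 0, 0, 0, 0], [0, 0, 25, 0, 0, 0, 0], [0, 0, 0, 0, 0, 0, 0], [0, 0, 0, 0, 0, 0, 0]]

```text
time: 3.8
tcp_pos: [0.4894, -0.3304, 0.1323]
ee_rot: [[0.539, 0.843, 0.0], [0.843, -0.539, -0.0], [0.0, 0.0, -1.0]]
force: [-0.5, 0.9, 1.3]
width: 0.998
```

Run:
```python
from h import *
for n in ('scene','top'):
    im,d=cams.get_image(n);np.savez('/tmp/%s1.npz'%n,im=im,d=d)
    if n=='scene':a=cv2.resize(im[210:350,70:210],(390,390),interpolation=3)
    else:b=cv2.resize(im[140:240,350:450],(390,390),interpolation=3)
save('pre',np.hstack([a,b]))
print(telemetry.get_obs()['tcp_pos'])
```

```text
[ 0.48997538 -0.33162259  0.13386309]
```

View pics/pre.png

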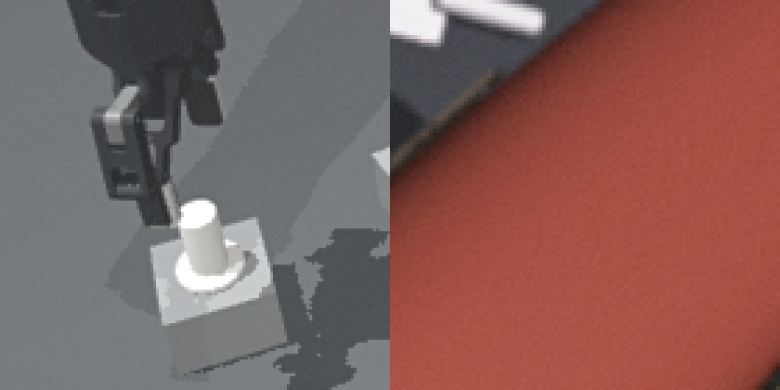

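The scene view shows the open fingers straddling the stopper, whose grip top is at about (200,205) in the crop. The arm hides the stopper from the top camera. Descending to grip it.

Call:
drive_tool:
  plan:
    - [[0, 0, 25, 0, 0, 0, 0], [0, 0, 25, 0, 0, 0, 0], [0, 0, 17, 0, 0, 0, 0], [0, 0, 0, 0, 0, 0, 0], [0, 0, 0, 0, 0, 0, 0]]

```text
time: 4.4
tcp_pos: [0.4895, -0.3318, 0.0662]
ee_rot: [[0.54, 0.842, 0.002], [0.842, -0.54, -0.001], [-0.0, 0.002, -1.0]]
force: [-0.6, 0.5, 0.6]
width: 1.001
```

Call:
drive_tool:
  plan:
    - [[0, 0, 0, 0, 0, 0, 1], [0, 0, 0, 0, 0, 0, 1], [0, 0, 0, 0, 0, 0, 1], [0, 0, 0, 0, 0, 0, 1], [0, 0, 0, 0, 0, 0, 1], [0, 0, 0, 0, 0, 0, 1], [0, 0, 0, 0, 0, 0, 1], [0, 0, 0, 0, 0, 0, 1]]
  grip_force: 50

```text
time: 5.2
tcp_pos: [0.4889, -0.3314, 0.0649]
ee_rot: [[0.54, 0.842, 0.001], [0.842, -0.54, -0.0], [-0.0, 0.001, -1.0]]
force: [-1.1, 0.6, 5.1]
width: 0.294
```

Run:
```python
from h import *
im,d=cams.get_image('scene');save('grip',im,(210,350,70,210),4)
o=telemetry.get_obs();print(o['time'],o['tcp_pos'],o['force'],o['width'])
```

```text
5.25 [ 0.48892504 -0.33140502  0.06483384] [0.08753643 0.64212175 5.52425944] 0.29434359570861346
```

View pics/grip.png

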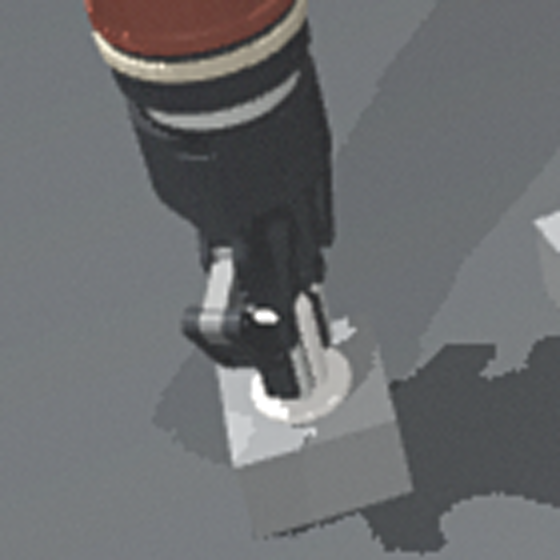

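The picture shows the fingers closed on the grip above the collar, at about (300,370) in the crop. The opening is 25 mm, which fits the 26 mm grip. Now I'll lift.

Call:
drive_tool:
  plan:
    - [[0, 0, -15, 0, 0, 0, 1], [0, 0, -35, 0, 0, 0, 1], [0, 0, -45, 0, 0, 0, 1], [0, 0, -45, 0, 0, 0, 1], [0, 0, -45, 0, 0, 0, 1], [0, 0, -45, 0, 0, 0, 1], [0, 0, 0, 0, 0, 0, 1], [0, 0, 0, 0, 0, 0, 1]]

```text
time: 6.05
tcp_pos: [0.489, -0.3316, 0.2957]
ee_rot: [[0.54, 0.842, 0.002], [0.842, -0.54, -0.002], [-0.0, 0.002, -1.0]]
force: [-0.1, -0.5, -1.9]
width: 0.292
```

Run:
```python
from h import *
im,d=cams.get_image('scene');save('lift',im,(100,340,40,280),2.5)
o=telemetry.get_obs();print(o['time'],o['tcp_pos'],o['force'],o['width'],o['ee_rot'])
```

```text
6.1 [ 0.48857392 -0.33110876  0.29392334] [-0.16305695  0.04382309 -2.2941317 ] 0.2930143790640465 [[ 5.40226511e-01  8.41519595e-01 -2.96676835e-04]
 [ 8.41519623e-01 -5.40226378e-01  4.29838833e-04]
 [ 2.01445149e-04 -4.81869712e-04 -9.99999864e-01]]
```

View pics/lift.png

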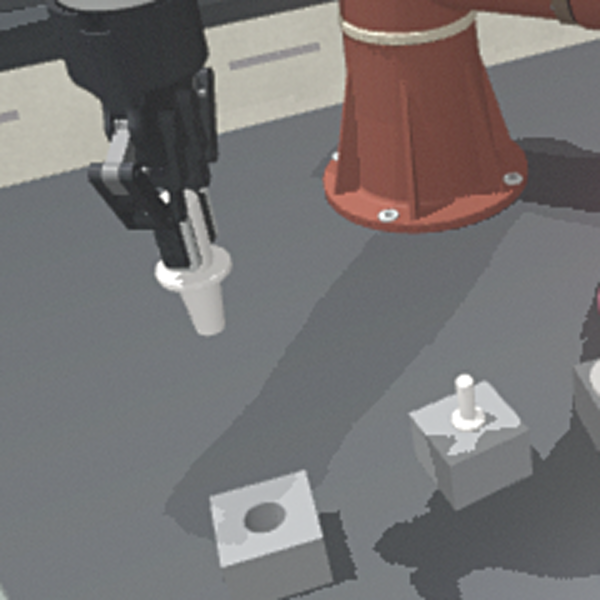

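The medium stopper is lifted clear, with its collar at about (193,268) in the crop and its hole in the block empty. Swinging it over to the bottle.

Call:
drive_tool:
  plan:
    - [[48, -3, 0, 0, 0, -4.67, 1], [48, -3, 0, 0, 0, -4.67, 1], [48, -3, 0, 0, 0, -4.67, 1], [48, -3, 0, 0, 0, -4.67, 1], [48, -3, 0, 0, 0, -4.67, 1], [48, -3, 0, 0, 0, -4.67, 1], [48, -3, 0, 0, 0, -4.67, 1]]

```text
time: 6.8
tcp_pos: [0.5745, -0.0083, 0.2919]
ee_rot: [[-0.003, 1.0, -0.003], [1.0, 0.003, 0.001], [0.001, -0.003, -1.0]]
force: [0.8, -0.2, -0.8]
width: 0.294
```

Call:
drive_tool:
  plan:
    - [[48, -3, 0, 0, 0, -4.67, 1], [48, -3, 0, 0, 0, -4.67, 1], [48, -3, 0, 0, 0, -4.67, 1], [48, -3, 0, 0, 0, -4.67, 1], [48, -3, 0, 0, 0, -4.67, 1], [0, 0, 0, 0, 0, 0, 1], [0, 0, 0, 0, 0, 0, 1]]

```text
time: 7.5
tcp_pos: [0.5207, 0.2232, 0.2926]
ee_rot: [[-0.398, 0.917, -0.003], [0.917, 0.398, -0.001], [0.0, -0.003, -1.0]]
force: [1.3, -1.1, -0.8]
width: 0.293
```

Run:
```python
from h import *
np.set_printoptions(precision=4,suppress=True)
o=telemetry.get_obs();R=o['ee_rot'];print(o['time'],o['tcp_pos'],R,o['width'])
print(1000*R.T@(np.array([.5285,.2647,.240])-o['tcp_pos']))
```

```text
7.5 [0.5207 0.2232 0.2926] [[-0.3981  0.9173 -0.0026]
 [ 0.9173  0.3981 -0.0006]
 [ 0.0005 -0.0027 -1.    ]] 0.29299132848637593
[34.9354 23.778  52.568 ]
```

Call:
drive_tool:
  plan:
    - [[34.9, 23.8, 0, 0, 0, 0, 1], [0, 0, 30, 0, 0, 0, 1], [0, 0, 22, 0, 0, 0, 1], [0, 0, 0, 0, 0, 0, 1], [0, 0, 0, 0, 0, 0, 1], [0, 0, 0, 0, 0, 0, 1]]

```text
time: 8.1
tcp_pos: [0.5306, 0.2632, 0.2436]
ee_rot: [[-0.395, 0.919, 0.001], [0.919, 0.395, 0.0], [-0.0, 0.001, -1.0]]
force: [0.1, 0.4, -0.6]
width: 0.291
```

Run:
```python
from h import *
np.set_printoptions(precision=4,suppress=True)
o=telemetry.get_obs();print(o['time'],o['tcp_pos'],o['ee_rot'][:,2],o['force'])
for n in ('scene','top'):
    im,d=cams.get_image(n);np.savez('/tmp/%s2.npz'%n,im=im,d=d)
    if n=='scene':a=cv2.resize(im[110:230,340:460],(390,390),interpolation=3)
    else:b=cv2.resize(im[120:220,130:230],(390,390),interpolation=3)
save('over',np.hstack([a,b]))
```

```text
8.1 [0.5306 0.2632 0.2436] [ 0.0014  0.0003 -1.    ] [ 0.1324  0.3523 -0.5806]
```

View pics/over.png

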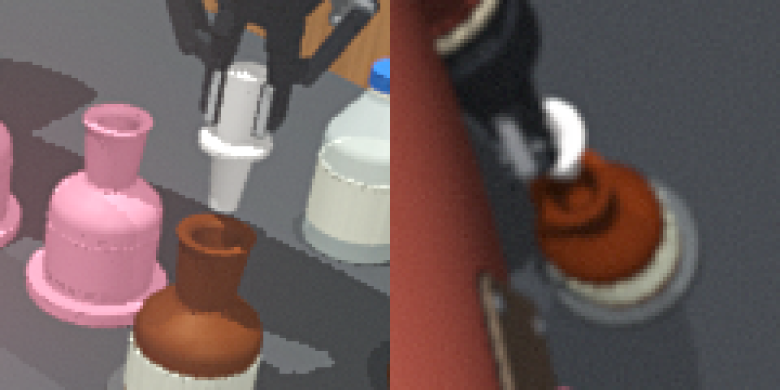

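The scene crop shows the stopper's foot at about (225,207) almost directly above the amber mouth at (217,232). I'll measure the relative offset in the same camera.

Run:
```python
from h import *
from scipy.optimize import least_squares
np.set_printoptions(precision=4,suppress=True)
D=np.load('/tmp/scene2.npz');W=cloud('scene',D['d']);im=D['im'].astype(int)
white=(im.min(-1)>140)&(im.max(-1)-im.min(-1)<25)
near=np.hypot(W[...,0]-.5295,W[...,1]-.264)<.035
s=white&near&(W[...,2]>.178)&(W[...,2]<.30)
P=W[s];print(len(P),P.min(0),P.max(0))
# profile: foot unknown z0 ; collar underside z0+.045
cam=np.array(cams.camera_info('scene')['world_from_camera'])[:3,3]
for lo,hi in((.183,.19),(.19,.2),(.2,.21),(.21,.222)):
    Q=P[(P[:,2]>lo)&(P[:,2]<hi)];print(lo,len(Q),Q.mean(0) if len(Q) else '',np.ptp(Q,axis=0) if len(Q) else '')
z0=.1856-.0
def res(v):
    x,y,z0,tx,ty=v;h=P[:,2]-z0;ok=(h>0.001)&(h<.040)
    r=.009+.005*h/.045
    return np.where(ok,np.hypot(P[:,0]-x-tx*h,P[:,1]-y-ty*h)-r,0)
sh=P[:,2]<.222
P=P[sh]
for z0 in(.182,.186):
    f=least_squares(lambda v:res([v[0],v[1],z0,0,0]),[.53,.264],loss='soft_l1',f_scale=.002);print(z0,f.x,np.sqrt((f.fun**2).mean()))
D0=np.load('/tmp/scene0.npz');W0=cloud('scene',D0['d'])
# rims
for nm,WW in(('before',W0),('now',W)):
    r=(np.hypot(WW[...,0]-.5295,WW[...,1]-.2645)<.04)&(WW[...,2]>.155)&(WW[...,2]<.164)&~white
    Q=WW[r];print(nm,len(Q),(Q.min(0)+Q.max(0))/2,np.ptp(Q,axis=0))
```

```text
642 [0.5135 0.2369 0.1836] [0.5562 0.2786 0.2848]
0.183 18 [0.5377 0.2564 0.1868] [0.017  0.0115 0.0061]
0.19 34 [0.5385 0.2554 0.1951] [0.0146 0.0168 0.0095]
0.2 41 [0.5392 0.2552 0.205 ] [0.0155 0.0165 0.0097]
0.21 53 [0.5396 0.2539 0.2161] [0.0201 0.019  0.0112]
0.182 [0.5327 0.2621] 0.001106423206283562
0.186 [0.5331 0.2617] 0.0010701701745051543
before 167 [0.5294 0.2644 0.1577] [0.0522 0.0525 0.0053]
now 167 [0.5306 0.2653 0.1578] [0.0515 0.054  0.0056]
```

Call:
drive_tool:
  plan:
    - [[2.5, -1.3, 0, 0, 0, 0, 1], [0, 0, 15, 0, 0, 0, 1], [0, 0, 15, 0, 0, 0, 1], [0, 0, 10, 0, 0, 0, 1], [0, 0, 7, 0, 0, 0, 1], [0, 0, 3, 0, 0, 0, 1], [0, 0, 0, 0, 0, 0, 1], [0, 0, 0, 0, 0, 0, 1]]

```text
time: 9.0
tcp_pos: [0.528, 0.2657, 0.1928]
ee_rot: [[-0.396, 0.918, 0.001], [0.918, 0.396, 0.0], [-0.0, 0.001, -1.0]]
force: [-0.1, 0.3, -0.6]
width: 0.293
```

Run:
```python
from h import *
np.set_printoptions(precision=4,suppress=True)
im,d=cams.get_image('scene');save('ins',im,(110,230,340,460),5)
o=telemetry.get_obs();print(o['time'],o['tcp_pos'],o['force'],o['torque'])
```

```text
9.05 [0.5281 0.2657 0.1929] [-0.5777  0.0816 -0.9106] [-0.0342  0.0338  0.0519]
```

View pics/ins.png

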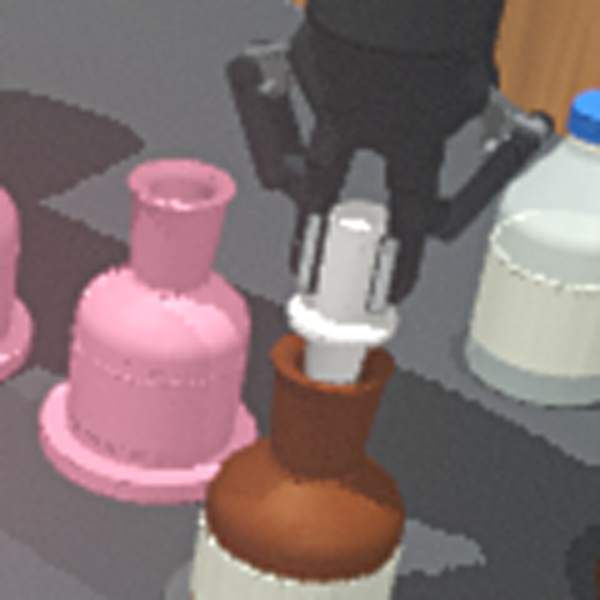

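The foot is inside the neck and centred: shank column 335 against mouth column 332 in the crop. I'll go down gently and watch the force.

Call:
drive_tool:
  plan:
    - [[0, 0, 3, 0, 0, 0, 1], [0, 0, 2, 0, 0, 0, 1], [0, 0, 0, 0, 0, 0, 1], [0, 0, 0, 0, 0, 0, 1]]

```text
time: 9.45
tcp_pos: [0.5277, 0.2656, 0.1873]
ee_rot: [[-0.396, 0.918, -0.0], [0.918, 0.396, 0.0], [0.0, -0.0, -1.0]]
force: [0.6, 0.1, -0.1]
width: 0.291
```

Call:
drive_tool:
  plan:
    - [[0, 0, 1, 0, 0, 0, 1], [0, 0, 0, 0, 0, 0, 1]]

```text
time: 9.65
tcp_pos: [0.5277, 0.2656, 0.1863]
ee_rot: [[-0.396, 0.918, 0.0], [0.918, 0.396, 0.0], [0.0, 0.0, -1.0]]
force: [0.6, -0.1, -1.2]
width: 0.29
```

Call:
drive_tool:
  plan:
    - [[0, 0, 1, 0, 0, 0, 1], [0, 0, 0, 0, 0, 0, 1]]

```text
time: 9.85
tcp_pos: [0.5277, 0.2656, 0.1852]
ee_rot: [[-0.396, 0.918, -0.0], [0.918, 0.396, 0.0], [0.0, -0.0, -1.0]]
force: [0.1, 0.1, -1.8]
width: 0.288
```

Call:
drive_tool:
  plan:
    - [[0, 0, 1, 0, 0, 0, 1], [0, 0, 0, 0, 0, 0, 1]]

```text
time: 10.05
tcp_pos: [0.5277, 0.2656, 0.1841]
ee_rot: [[-0.396, 0.918, -0.0], [0.918, 0.396, -0.0], [0.0, -0.0, -1.0]]
force: [-0.0, -0.1, -0.7]
width: 0.291
```

Call:
drive_tool:
  plan:
    - [[0, 0, 0, 0, 0, 0, 0.3], [0, 0, 0, 0, 0, 0, 0.3], [0, 0, 0, 0, 0, 0, 0.3], [0, 0, 0, 0, 0, 0, 0.3], [0, 0, 0, 0, 0, 0, 0.3], [0, 0, 0, 0, 0, 0, 0.3]]

```text
time: 10.65
tcp_pos: [0.5278, 0.2656, 0.1843]
ee_rot: [[-0.396, 0.918, 0.0], [0.918, 0.396, 0.0], [0.0, 0.0, -1.0]]
force: [0.2, -0.0, -0.2]
width: 0.702
```

Run:
```python
from h import *
np.set_printoptions(precision=4,suppress=True)
im,d=cams.get_image('scene');save('rel',im,(110,230,340,460),5)
o=telemetry.get_obs();print(o['time'],o['tcp_pos'],o['force'],o['width'])
```

```text
10.7 [0.5278 0.2656 0.1843] [-0.5482 -0.7865 -0.7097] 0.6980861376628216
```

View pics/rel.png

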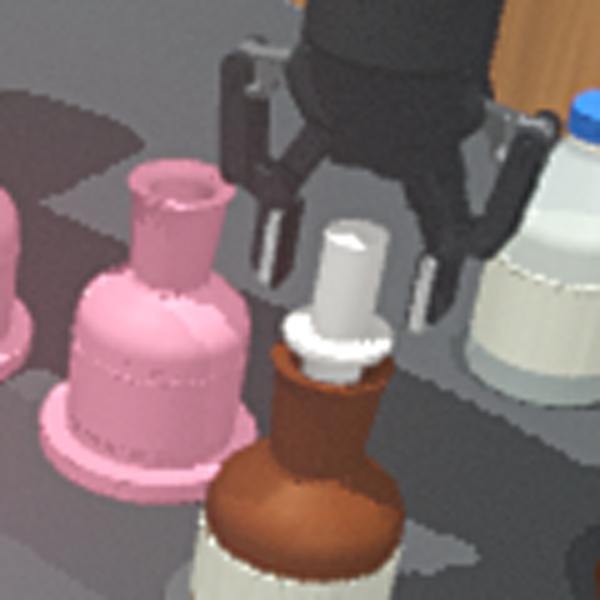

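The stopper stands in the neck, released and nearly upright, with its top at (357,235) in the crop. Retracting straight up, then closing.

Call:
drive_tool:
  plan:
    - [[0, 0, -10, 0, 0, 0, 0.3], [0, 0, -30, 0, 0, 0, 0.3], [0, 0, -30, 0, 0, 0, 0.3], [0, 0, -30, 0, 0, 0, 0.3], [0, 0, 0, 0, 0, 0, 1], [0, 0, 0, 0, 0, 0, 1], [0, 0, 0, 0, 0, 0, 1], [0, 0, 0, 0, 0, 0, 1]]

```text
time: 11.5
tcp_pos: [0.5273, 0.2655, 0.2831]
ee_rot: [[-0.396, 0.918, -0.002], [0.918, 0.396, -0.0], [0.0, -0.002, -1.0]]
force: [0.7, -0.9, -0.0]
width: 0.021
```

Call:
drive_tool:
  plan:
    - [[0, 0, 0, 0, 0, 0, 1], [0, 0, 0, 0, 0, 0, 1], [0, 0, 0, 0, 0, 0, 1], [0, 0, 0, 0, 0, 0, 1]]

```text
time: 11.9
tcp_pos: [0.5277, 0.2656, 0.2842]
ee_rot: [[-0.396, 0.918, -0.0], [0.918, 0.396, 0.0], [0.0, -0.0, -1.0]]
force: [-0.8, 0.4, 0.4]
width: 0.001
```

Run:
```python
from h import *
np.set_printoptions(precision=4,suppress=True)
o=telemetry.get_obs();print(o['time'],o['tcp_pos'],o['force'],o['width'])
vs=[]
for n in ('scene','top'):
    im,d=cams.get_image(n);W=cloud(n,d)
    m=(np.hypot(W[...,0]-.5285,W[...,1]-.2647)<.03)&(W[...,2]>.205)&(W[...,2]<.25)
    t=m&(W[...,2]>np.nanmax(W[...,2][m])-.006) if m.any() else m
    P=W[t];print(n,len(P),P.mean(0) if len(P) else '',(P.min(0)+P.max(0))/2 if len(P) else '',np.ptp(P,axis=0) if len(P) else '')
    vs.append(cv2.resize(im[110:230,340:460] if n=='scene' else im[120:220,130:230],(390,390),interpolation=3))
save('stand',np.hstack(vs))
```

```text
11.9 [0.5277 0.2656 0.2842] [-0.7545  0.4184  0.389 ] 0.0005528014361749424
scene 72 [0.5327 0.261  0.2227] [0.5315 0.2616 0.2224] [0.0251 0.0258 0.0059]
top 78 [0.5276 0.2625 0.225 ] [0.5277 0.2626 0.2254] [0.0241 0.0238 0.0059]
```

View pics/stand.png

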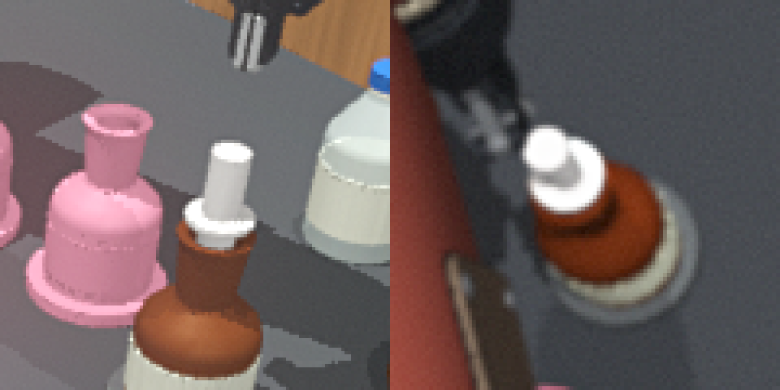

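Both views show the stopper standing loosely in the amber neck. Its top is at about (0.530, 0.262, 0.224), a small lean of roughly 2°. Next I'll press down with the closed fingertips in small steps.

Call:
drive_tool:
  plan:
    - [[-2.9, 0, 20, 0, 0, 0, 1], [0, 0, 20, 0, 0, 0, 1], [0, 0, 12, 0, 0, 0, 1], [0, 0, 2, 0, 0, 0, 1], [0, 0, 0, 0, 0, 0, 1], [0, 0, 0, 0, 0, 0, 1]]

```text
time: 12.6
tcp_pos: [0.5293, 0.2631, 0.2314]
ee_rot: [[-0.396, 0.918, 0.001], [0.918, 0.396, 0.0], [-0.0, 0.001, -1.0]]
force: [0.4, -0.2, -0.1]
width: -0.002
```

Call:
drive_tool:
  plan:
    - [[0, 0, 2, 0, 0, 0, 1], [0, 0, 2, 0, 0, 0, 1], [0, 0, 0, 0, 0, 0, 1]]

```text
time: 12.9
tcp_pos: [0.5289, 0.263, 0.2262]
ee_rot: [[-0.396, 0.918, 0.0], [0.918, 0.396, 0.0], [0.0, 0.0, -1.0]]
force: [-0.3, -0.7, -0.1]
width: 0.003
```

Call:
drive_tool:
  plan:
    - [[0, 0, 2, 0, 0, 0, 1], [0, 0, 1, 0, 0, 0, 1], [0, 0, 1, 0, 0, 0, 1]]

```text
time: 13.2
tcp_pos: [0.5295, 0.263, 0.2235]
ee_rot: [[-0.396, 0.918, 0.002], [0.918, 0.396, 0.001], [-0.0, 0.002, -1.0]]
force: [-0.6, 0.1, 6.4]
width: -0.003
```

Call:
drive_tool:
  plan:
    - [[0, 0, 1, 0, 0, 0, 1], [0, 0, 1, 0, 0, 0, 1], [0, 0, 0, 0, 0, 0, 1]]

```text
time: 13.5
tcp_pos: [0.5294, 0.2631, 0.2214]
ee_rot: [[-0.396, 0.918, 0.002], [0.918, 0.396, 0.001], [-0.0, 0.002, -1.0]]
force: [-0.2, -0.3, 6.8]
width: 0.001
```

Call:
drive_tool:
  plan:
    - [[0, 0, 1, 0, 0, 0, 1], [0, 0, 1, 0, 0, 0, 1], [0, 0, 0, 0, 0, 0, 1]]

```text
time: 13.8
tcp_pos: [0.5294, 0.2631, 0.2194]
ee_rot: [[-0.396, 0.918, 0.002], [0.918, 0.396, 0.001], [-0.0, 0.002, -1.0]]
force: [-0.5, -0.0, 4.8]
width: -0.001
```

It's going down under 5–7 N. Continuing until the collar meets the rim.

Call:
drive_tool:
  plan:
    - [[0, 0, 1, 0, 0, 0, 1], [0, 0, 1, 0, 0, 0, 1], [0, 0, 0, 0, 0, 0, 1]]

```text
time: 14.1
tcp_pos: [0.5294, 0.2631, 0.2174]
ee_rot: [[-0.396, 0.918, 0.002], [0.918, 0.396, 0.001], [-0.0, 0.002, -1.0]]
force: [-1.2, -1.3, 5.9]
width: 0.001
```

Call:
drive_tool:
  plan:
    - [[0, 0, 1, 0, 0, 0, 1], [0, 0, 1, 0, 0, 0, 1], [0, 0, 0, 0, 0, 0, 1]]

```text
time: 14.4
tcp_pos: [0.5294, 0.2631, 0.2155]
ee_rot: [[-0.396, 0.918, 0.002], [0.918, 0.396, 0.001], [-0.0, 0.002, -1.0]]
force: [-1.2, 0.0, 5.5]
width: 0.005
```

Call:
drive_tool:
  plan:
    - [[0, 0, 1, 0, 0, 0, 1], [0, 0, 0, 0, 0, 0, 1]]

```text
time: 14.6
tcp_pos: [0.5294, 0.2632, 0.2146]
ee_rot: [[-0.396, 0.918, 0.002], [0.918, 0.396, 0.001], [-0.0, 0.002, -1.0]]
force: [-0.9, -0.6, 7.3]
width: 0.002
```

Call:
drive_tool:
  plan:
    - [[0, 0, 1, 0, 0, 0, 1], [0, 0, 0, 0, 0, 0, 1]]

```text
time: 14.8
tcp_pos: [0.5294, 0.2633, 0.2141]
ee_rot: [[-0.396, 0.918, 0.003], [0.918, 0.396, 0.001], [-0.0, 0.003, -1.0]]
force: [-1.7, 0.5, 9.8]
width: -0.001
```

Call:
drive_tool:
  plan:
    - [[0, 0, 1, 0, 0, 0, 1], [0, 0, 0, 0, 0, 0, 1]]

```text
time: 15.0
tcp_pos: [0.5295, 0.2632, 0.2141]
ee_rot: [[-0.396, 0.918, 0.003], [0.918, 0.396, 0.001], [-0.0, 0.004, -1.0]]
force: [-4.3, 0.2, 15.5]
width: -0.003
```

The force is rising while the height stays at 0.214 m, which is the fully-home top height. One more millimetre for the lock, then retract and look.

Call:
drive_tool:
  plan:
    - [[0, 0, 1, 0, 0, 0, 1], [0, 0, 0, 0, 0, 0, 1]]

```text
time: 15.2
tcp_pos: [0.5296, 0.2633, 0.2141]
ee_rot: [[-0.396, 0.918, 0.004], [0.918, 0.396, 0.001], [-0.001, 0.004, -1.0]]
force: [-6.6, -0.8, 22.0]
width: 0.003
```

Call:
drive_tool:
  plan:
    - [[0, 0, -5, 0, 0, 0, 1], [0, 0, -20, 0, 0, 0, 1], [0, 0, -35, 0, 0, 0, 1], [0, 0, -40, 0, 0, 0, 1], [0, 0, 0, 0, 0, 0, 1], [0, 0, 0, 0, 0, 0, 1], [0, 0, 0, 0, 0, 0, 1]]

```text
time: 15.9
tcp_pos: [0.5287, 0.2629, 0.3091]
ee_rot: [[-0.396, 0.918, -0.001], [0.918, 0.396, -0.0], [0.0, -0.001, -1.0]]
force: [-0.4, 0.4, 0.2]
width: 0.001
```

Run:
```python
from h import *
np.set_printoptions(precision=4,suppress=True)
o=telemetry.get_obs();print(o['time'],o['tcp_pos'],o['force'],o['width'])
vs=[]
for n in ('scene','top'):
    im,d=cams.get_image(n);W=cloud(n,d)
    m=(np.hypot(W[...,0]-.5285,W[...,1]-.2647)<.03)&(W[...,2]>.2)&(W[...,2]<.25)
    t=m&(W[...,2]>np.nanmax(W[...,2][m])-.006)
    P=W[t];print(n,len(P),P.mean(0),(P.min(0)+P.max(0))/2,np.ptp(P,axis=0))
    D0=np.load('/tmp/%s0.npz'%n);W0=cloud(n,D0['d'])
    for nm,c in(('small',(.472,-.155)),('large',(.496,-.0145))):
        q=[]
        for w in(W0,W):
            k=(np.hypot(w[...,0]-c[0],w[...,1]-c[1])<.035)&(w[...,2]>.09)&(w[...,2]<.12);q.append(w[k].mean(0) if k.any() else None)
        print(' ',nm,*q)
    vs.append(cv2.resize(im[110:230,340:460] if n=='scene' else im[120:220,130:230],(390,390),interpolation=3))
save('home',np.hstack(vs))
```

```text
15.9 [0.5287 0.2629 0.3091] [-0.4056  0.4412  0.2191] 0.0008740501500386771
scene 78 [0.5323 0.262  0.2115] [0.5311 0.2626 0.2112] [0.0267 0.0242 0.0059]
  small [ 0.4752 -0.1555  0.095 ] [ 0.4749 -0.1554  0.0948]
  large [ 0.5011 -0.0166  0.1017] [ 0.5012 -0.0166  0.1016]
top 67 [0.528  0.2625 0.2148] [0.5281 0.2624 0.216 ] [0.0251 0.0233 0.0058]
  small [ 0.4701 -0.1544  0.0972] [ 0.4703 -0.1545  0.0988]
  large [ 0.492  -0.014   0.1048] [ 0.492  -0.014   0.1053]
```

View pics/home.png

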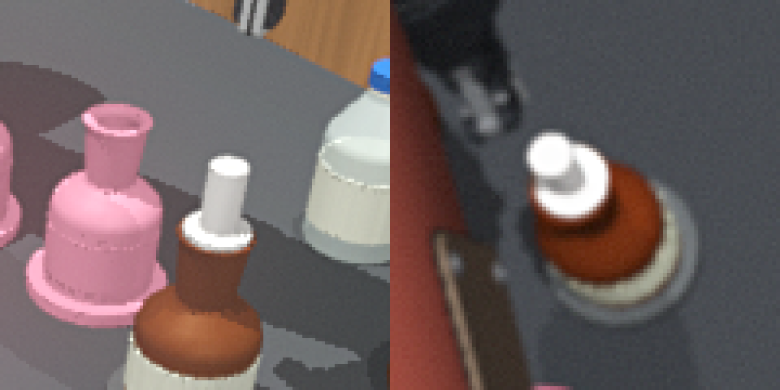

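The collar now sits on the rim, at about (218,232) in the crop. The stopper is upright, its top is at about z = 0.213 m (0.214 m expected), and the small and large stoppers are unmoved. The tool is clear, so I'm handing in.

```bash
python3 -c "
from h import *
print(workorder.close_job())"
```

```text
the job is handed in; nothing more can be done
None
```

The amber bottle is closed with the medium stopper, and the job is handed in at about 16 s of the 46 s allowed. No verdict was reported.

**What I did:** I gripped the stopper and lowered it until its collar was about 11 mm above the rim. There I let go and backed off, and the pictures showed it standing loosely. I then pressed it down with closed fingertips under 5–10 N until it stopped with its top at 0.214 m, the fully-home height. Pressing on to 22 N moved it no further.

**Last checks:**
- **Seating:** the collar is on the rim in both views.
- **Height:** the stopper's top measured 0.211 m in the scene camera and 0.215 m in the top camera.
- **Position:** the two cameras put the top's centre about 3 mm apart in x. On average it lies about 2.5 mm from the mouth's centre, inside the 10 mm limit.
- **Other stoppers:** the small and large ones show less than 2 mm of change, and the tool is about 95 mm clear above the stopper.

No check failed.

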